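# Zero the spectrophotometer on air

### The arm

A 6-joint arm with a two-finger parallel gripper is mounted at the origin on the work surface. World frame = base frame: x ahead of the robot, y to its left, z up, the work surface at z = 0. Lengths are in mm, angles in rad, forces in N, time in s.
With the tool pointing down it reaches from about 325 to 775 mm from the base axis. Payload 5.5 kg.
Tool frame: the origin (TCP) lies midway between the tips of the shut fingers; the grasp point (between the pads) lies 19 mm behind it; x points along the fingers, y is the direction in which the jaws open and shut, and the axes are right-handed (so a half turn about x gives the same grasp; the last joint's range is limited). The gripper opens to 88 mm and grips with 3 to 60 N. Pads are 20 mm wide; open, the fingers measure 115 mm over their backs; the gripper's body (75 mm by 178 mm) begins 61 mm behind the grasp point.
Start: joints at [1.236, 0.091, 1.231, -0, 1.82, -0.057], TCP at [164.548, 577.01, 222.631] pointing down, gripper open.
Joint ranges: [-2.87, 2.87], [-0.86, 2.18], [0.17, 2.46], [-1.51, 4.65], [0.06, 2.69], [-2.65, 2.65]. Speed limits (rad/s): [2.57, 2.57, 3.01, 3.14, 3.14, 3.14].

### API

Orientations are given as a rotation vector (axis times angle).
In Python, from workcell import get_state, get_image, finish_job, outline_of gives the robot as it stands. The module is installed in compiled form; this text tells all that it offers.
- The arm moves only by the tool carry_out, never from a script. Its argument "moves" is text: rows parted by semicolons, each of 7 numbers parted by spaces: the shift along the tool's x, y, z in mm, then the turn, a rotation vector about the tool's x, y, z in rad, then the opening, from -1 (shut) to 1 (fully open). In form: x y z wx wy wz grip; .... A call has 1 to 12 rows; each row shifts and turns the commanded pose from where the row before left it, along the tool's axes as they then stand; what a row does not reach is not made up. A row lasts 1/12 s, in which the tool goes at most 41.7 mm and 7.16 degrees, less where a joint would pass 70% of its speed; a pose out of reach is approached as far as the arm can. A call is refused whole if a number of a shift passes 41.7 or a number of a turn 0.125, either way. A call with a gripper value outside its range is refused whole. The fingers move at their own pace and stop on an object; "grip_force" is the grip in N (left out, the last holds). Time passes only in rows, so rows that do not move let the fingers close. It gives the time, the measured TCP pose, the force and the opening at its end, in the units of the state.
- get_state(): the state, without advancing time (a new reading comes with each control period).
- get_image(name): name is "scene" or "top" or "wrist"; returns a dict with "image" (480x640x3 uint8, red, green, blue), "range_z" (480x640 float32, mm along the optical axis (not along the pixel's ray), 0 where there is no reading), "fx", "fy", "cx", "cy" (pixels), "k1" (the pictures are not rectified: a ray, as slopes to the right and down, at radius r is drawn at 1 + k1 r^2 times it, then the intrinsics apply), "position" and "orientation" of the camera in the world. Camera axes: x right, y up, looking along -z (the intrinsics and any distortion apply to the point x, -y, -z); pixel columns grow to the right and rows downward; lengths in mm; the calibration is good to about 2 mm. A picture is of the moment at which its call begins.
- finish_job(): hands the job in, once; it reports no verdict.
Trained networks look in a picture, given as the dict that the camera call returned (one of the last four; its "shot" number tells which), for a name from the list of things; names that differ only in an ending like _2 or _b are one class to them, and where a whole thing is asked for, a point or a joint stands for the part that bears it (a point fixed in the world has none). Each returns a list of dicts, best first, with "conf" (0 to 1); they miss things now and then, are a little off and sometimes report something else, mostly with a low value. They report only what shows in the picture. A call takes as long as a camera call.
- outline_of(picture, query): "region" (480x640 bool, what is visible of it) and "point" ([column, row] in pixels, amid what is visible of it).
The state is a dict: "clock": time; "q": joint angles; "qd": joint speeds; "joint_torque": joint torques, N m; "position": TCP position; "tool_rot": TCP orientation; "force": force on the tool from outside, world axes, zero at the start; "moment": the same for the moment, N m; "finger_gap": opening from 0.0 (shut) to 1.0 (fully open).
Only numpy, scipy, OpenCV 4.12 (cv2) and the standard library are available. Lean on these libraries where they do the work, as an engineer would, in place of code of your own. Each camera call takes 0.05 s, during which the arm holds its last target.

### The job

The sample well is empty, so set the spectrophotometer's zero on air: with a fingertip ease its raised lid gently down until it is fully shut, then tap the round zero key, then tap the wide bar-shaped read key to check it, pressing each key well down but lightly and letting it spring back. Press no other key, and none at all while the lid is up. Only the outside of the fingers is needed: pinch or lift nothing, do not touch the lid's black inner face or the holder in the well, and leave the loose things around and on the instrument where they are.

Things in the scene. Friction and masses are not known exactly. Their poses are not given: they have to be found in the camera images.
- spectro: Bench spectrophotometer, fixed, 250 mm deep (its x) by 300 wide (y), origin under its centre; front faces its -x (robot), its left is +y. Flat rear deck (x -35 to 125 mm) 110 mm above the bench: display 8 mm high on its left half, lidded sample well on its right. Before the deck a key panel slopes down to the front at 16.4 degrees (108 to 80 mm high) with five keys in a row.
- lid (a joint): Angle of the sample lid in rad: 0 fully shut on the deck, growing as it swings up about its rear edge, end stop 1.75. It starts raised between 0.75 and 1.25. The hinge is stiff and damped: the lid stays at any angle and needs about 0.5 to 2 N at its free edge to move, so it must be pushed all the way down.
- lid_front (a point): Where to push: on the lid's outer face, midway across, 12 mm in from its free front edge; moves with the lid; 128 mm above the bench when shut. Axes: x to the hinge, y along it, z out of the outer face. The lid is a pale plate, 110 mm from hinge to free edge, 120 wide, 16 thick, with a 7 mm lip mid-edge. Its cover floats on springs: gives up to 4 mm, from 3 N to 11 N.
- lid_hinge (a point): Middle of the hinge line, fixed on the case, 112 mm above the bench, along the case's y, at the lid's edge away from the robot. From here lid_front is 98 mm along the lid and 16 mm out of the hinge plane.
- lid_lining (a point): Black light seal on the lid's inner (under) side, not to be touched: a 98 x 108 mm gasket with a 66 x 76 mm plug, at most 7 mm proud of the lid's underside. This point: centre of the plug's face.
- cell_holder (a point): Black cuvette holder, 32 x 32 x 30 mm, at the bottom of the sample well (70 x 80 mm, 58 mm deep) under the lid, not to be touched. This point: centre of its top, 82 mm above the bench.
- zero_key (a joint): Travel of the round zero key in m: 0 up, 0.006 fully down. It moves straight into the sloping panel (along -z of zero_top), springs back when let go, and needs 1 N to start, 4 N half-way (where it registers), 7 N fully down.
- zero_top (a point): Centre of the top of the zero key: the only round key, 26 mm across, 9 mm proud of the panel, third from the left in the row, 20 mm to the left (+y) of the case's middle. Its z axis is the panel's normal, leaning 16.4 degrees from vertical towards the robot.
- read_key (a joint): Travel of the wide read key in m: 0 up, 0.006 fully down; same spring and direction as the zero key.
- read_top (a point): Centre of the top of the read key: the only long bar-shaped key, 46 mm along y by 22 mm, 9 mm proud of the panel, fourth from the left, 65 mm to the right of the zero key's centre.
- up_key (a joint): Small square key of the same pale plastic, 16 x 16 mm, spring return like the zero key, 0 m up to 0.006 m fully down: first from the left, 98 mm left of the zero key. Not to be pressed.
- down_key (a joint): Small square key of the same pale plastic, 16 x 16 mm, spring return like the zero key, 0 m up to 0.006 m fully down: second from the left, 60 mm left of the zero key. Not to be pressed.
- print_key (a joint): Small square key of the same pale plastic, 16 x 16 mm, spring return like the zero key, 0 m up to 0.006 m fully down: last in the row, 67 mm right of the read key's centre. Not to be pressed.
- filter_std: Black glass-filter standard, 12 x 58 x 12 mm, loose, lying on the deck behind the display (left of the lid). Origin under its centre.
- cuvette_rack: White cuvette rack, 120 x 45 mm, 53 mm high with its capped cuvettes, loose on the bench just to the right of the instrument. Origin under its centre.
- beaker: Empty glass beaker, 88 mm across the rim, 120 mm high, loose, just to the left of the instrument. Origin under its centre.
- petri_dish: Closed clear Petri dish, 91 mm across, 16 mm high, loose, just to the left of the instrument. Origin under its centre.
- pipette: Micropipette lying on the bench to the right of the rack, tip away from the robot, 280 mm long along its y, 28 mm high. Origin under its body, 145 mm from the plunger end.
- bottle: White capped bottle, 60 mm across, 130 mm high, loose, by the instrument's front right corner. Origin under its centre.

How it is judged (in metres and radians):
On the way, in this order (a step that is already met when the one before it is completed fails the run):
1. the lid is pushed fully shut (value of joint lid below 0.04 rad), for 0.2 s.
2. the zero key is pressed down, with the lid shut (value of joint zero_key above 0.003 m and value of joint lid below 0.04 rad), for 0.04 s.
3. the zero key is let up again (value of joint zero_key below 0.0015 m), for 0.04 s.
4. the read key is pressed down, with the lid shut (value of joint read_key above 0.003 m and value of joint zero_key below 0.0015 m and value of joint lid below 0.04 rad), for 0.04 s.
At the end, for the whole second after the job is handed in: The lid is shut (within 0.04 rad), all five keys are up again (within 1.5 mm), and every loose thing is at rest within 20 mm of where it stood; on the way the lid was shut first, then the zero key pressed (3 of its 6 mm) and let up, then the read key pressed (value of joint lid below 0.04 rad and value of joint each of zero_key, read_key, up_key, down_key, print_key below 0.0015 m and distance of each of filter_std, cuvette_rack, beaker, petri_dish, pipette, bottle from where it was at the start of the episode below 0.02 m and linear speed of each of filter_std, cuvette_rack, beaker, petri_dish, pipette, bottle below 0.03 m/s); the robot touches nothing.
It fails at once if a key other than zero or read is pressed, or those two together (value of joint any of up_key, down_key, print_key above 0.0025 m or value of joint each of zero_key, read_key above 0.0025 m).
It fails at once if a key is pressed while the lid is up (value of joint lid above 0.08 rad and value of joint any of zero_key, read_key above 0.0025 m).
It fails at once if roughness: the lid is slammed home (faster than 2.5 rad/s) or forced further open (beyond 1.5 rad), or the instrument is pushed with more than 30 N ((value of joint lid below 0.25 rad and velocity of joint lid below -2.5 rad/s) or value of joint lid above 1.5 rad or contact force between any of the fingers, the arm and spectro above 30 N).
It fails at once if the lid's black inner face (as in pinching the lid) or the holder in the well is touched (contact force between any of the fingers, the arm and lid_c0 above 0.5 N or contact force between any of the fingers, the arm and lid_c1 above 0.5 N or contact force between any of the fingers, the arm and lid_c2 above 0.5 N or contact force between any of the fingers, the arm and spectro_c9 above 0.5 N).
It fails at once if a bystander is lifted, carried, knocked or pushed more than 20 mm (distance of any of filter_std, cuvette_rack, beaker, petri_dish, pipette, bottle from where it was at the start of the episode above 0.02 m).
It also fails if it takes over 45 s, if anything falls off the work surface, if the arm or the gripper's body presses on something with over 40 N, if the wrist force passes 120 N, or if a joint passes its speed limit or range.

## Working session

There is one attempt and no reset: what is moved stays moved. The work goes in short steps, Python scripts to look and compute and a tool call to move; the robot and the scene stay as the last step left them, time stands still between calls to the robot, and variables do not carry over. Pictures are saved under pics/ and viewed, and the job is handed in when it is done.

Besides the shell and the picture viewer there is one more tool, called after "Call:" as a command line: name --argument value ..., lists and objects as JSON in quotes. carry_out: Moves the arm, as the interface text tells. Its arguments: {"type":"object","properties":{"moves":{"type":"string"},"grip_force":{"type":"number"}},"required":["moves"]}

```bash
mkdir -p pics; cat > h.py <<'E'
import numpy as np, cv2
from scipy.spatial.transform import Rotation as R
from workcell import *
def rot(o):
    o=np.array(o,float)
    if o.shape==(3,3): return o
    if o.size==4: return R.from_quat(o).as_matrix()
    return R.from_rotvec(o).as_matrix()
def cloud(p):
    z=p["range_z"]; v,u=np.mgrid[0:480,0:640]
    K=np.array([[p["fx"],0,p["cx"]],[0,p["fy"],p["cy"]],[0,0,1]])
    pts=np.stack([u.ravel(),v.ravel()],1).astype(np.float64)[:,None]
    n=cv2.undistortPoints(pts,K,np.array([p["k1"],0,0,0,0.]))[:,0].reshape(480,640,2)
    c=np.stack([n[...,0]*z,-n[...,1]*z,-z],-1)
    w=c@rot(p["orientation"]).T+np.array(p["position"])
    w[z<=0]=np.nan
    return w
def save(p,n): cv2.imwrite("pics/"+n+".png",p["image"][:,:,::-1])
E
python3 - <<'E'
from h import *
s=get_state(); print({k:np.round(v,3) for k,v in s.items()})
import pickle
for n in ["scene","top","wrist"]:
    p=get_image(n); save(p,n+"0"); print(n,p["position"],p["orientation"],p["fx"],p["k1"],p["range_z"].max())
    c=cloud(p); np.save(n+"c.npy",c)
    for q in ["lid_front","lid_hinge","zero_top","read_top","lid_lining","filter_std","bottle","beaker","spectro"]:
        o=outline_of(p,q)
        if o:
            b=o[0]; m=b["region"]; print(q,round(b["conf"],2),np.round(b["point"]),m.sum(),np.round(np.nanmedian(c[m],0)))
E
```

```text
{'clock': np.float64(0.0), 'q': array([ 1.236,  0.092,  1.232, -0.   ,  1.82 , -0.057]), 'qd': array([-0.001, -0.002, -0.001,  0.   ,  0.001, -0.001]), 'joint_torque': array([-2.0000e-03, -4.4644e+01, -4.0645e+01,  7.0000e-02,  2.9000e-02,
       -0.0000e+00]), 'position': array([164.457, 576.726, 221.514]), 'tool_rot': array([ 0.217,  1.56 , -0.22 ]), 'force': array([-0.218,  0.337,  0.264]), 'moment': array([-0.001,  0.034, -0.005]), 'finger_gap': np.float64(0.999)}
scene [1127.9570999   -83.40803475  694.32496418] [0.64344543 0.554452   1.37672745] 475.94912015933664 -0.062214492140424536 2783.3403
lid_front 0.8 [300. 261.] 5767 [641. -34. 162.]
lid_hinge 0.62 [343. 288.] 23586 [669.  36. 109.]
zero_top 0.51 [357. 228.] 123 [522.  81. 101.]
lid_lining 0.85 [302. 258.] 5941 [642. -34. 161.]
filter_std 0.78 [382. 306.] 396 [705.  84. 120.]
bottle 0.94 [239. 229.] 1590 [ 465. -132.   73.]
beaker 0.63 [470. 281.] 3550 [644. 262.  79.]
spectro 0.66 [346. 286.] 23926 [669.  36. 109.]
top [473.59450474  -2.13393753 895.49788055] [ 0.05821077 -0.04904749 -1.56219491] 448.99872936601537 0.006174994059152737 1729.8501
lid_front 0.59 [339. 175.] 2966 [628. -32. 176.]
lid_hinge 0.82 [293. 206.] 23440 [588.  48. 111.]
zero_top 0.64 [178. 183.] 2626 [635. 280.  66.]
read_top 0.79 [312. 253.] 312 [505.  16. 104.]
lid_lining 0.64 [270. 249.] 171 [513.  81. 104.]
filter_std 0.75 [273. 141.] 265 [698.  85. 123.]
beaker 0.83 [178. 186.] 2561 [635. 281.  66.]
spectro 0.73 [292. 207.] 23213 [587.  47. 111.]
wrist [102.02986699 594.63673987 385.63128764] [-0.2105272  -0.15766861  1.28612604] 338.40867611319527 -0.054945931005607324 457.1596
```

View pics/scene0.png

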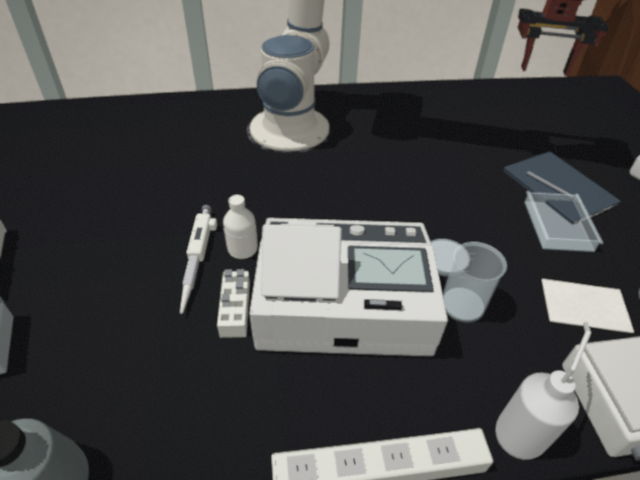

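View pics/top0.png

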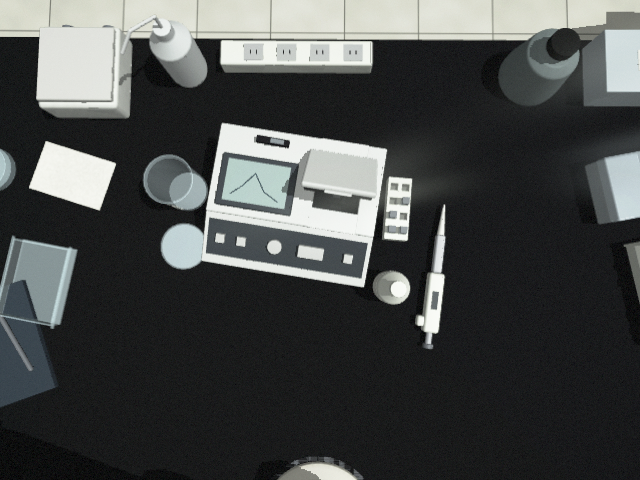

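Both pictures show the instrument, its lid raised. In "top" the keys lie at about up (219,238), down (241,242), zero (274,247), read (311,253) and print (348,259), with the lid around (340,175).

```bash
python3 - <<'E'
from h import *
c=np.load("topc.npy"); 
keys=dict(up=(219,238),down=(241,242),zero=(274,247),read=(311,253),print=(348,259))
for k,(u,v) in keys.items(): print(k,np.round(np.nanmedian(c[v-2:v+3,u-2:u+3].reshape(-1,3),0),1))
im=cv2.imread("pics/top0.png")
cv2.imwrite("pics/crop.png",cv2.resize(im[115:295,195:415],None,fx=3.3,fy=3.3,interpolation=cv2.INTER_CUBIC))
# bright keys segmentation
g=cv2.cvtColor(im,cv2.COLOR_BGR2GRAY)
n,l,st,ce=cv2.connectedComponentsWithStats((g>130).astype(np.uint8),connectivity=4)
for i in range(1,n):
    if 40<st[i,4]<600 and 200<ce[i,0]<370 and 225<ce[i,1]<275:
        m=l==i; print(np.round(ce[i],1),st[i,4],np.round(np.nanmean(c[m],0),1))
for n in ["top","scene"]:
    c=np.load(n+"c.npy"); 
    m=(c[...,2]>131)&(c[...,2]<260)&(c[...,0]>540)&(c[...,0]<760)&(c[...,1]<45)&(c[...,1]>-115)
    P=c[m]; 
    # ransac plane
    rng=np.random.default_rng(0);best=0
    for _ in range(300):
        a=P[rng.choice(len(P),3,False)]; nn=np.cross(a[1]-a[0],a[2]-a[0]); L=np.linalg.norm(nn)
        if L<100: continue
        nn/=L; inl=abs((P-a[0])@nn)<2
        if inl.sum()>best: best=inl.sum(); bi=inl
    Q=P[bi]; ctr=Q.mean(0); nn=np.linalg.svd(Q-ctr,full_matrices=False)[2][2]; nn*=np.sign(nn[2])
    print(n,len(P),best,ctr.round(1),nn.round(3),"angle",np.arccos(nn[2]),"yaw",np.arctan2(nn[1],nn[0]), Q.min(0).round(),Q.max(0).round())
E
```

```text
up [528.5 178.8 103.9]
down [521.7 139.7 104.2]
zero [513.2  81.2 104.6]
read [503.2  15.8 104.5]
print [493.1 -49.4 104.8]
[219.5 237.8] 88 [528.9 178.  103.7]
[240.6 241.2] 89 [523.2 140.4 103.9]
[274.  246.6] 166 [514.1  81.4 103.9]
[310.2 252.4] 321 [504.2  17.2 104.1]
[347.6 258.6] 83 [493.9 -48.8 103.9]
top 2906 2422 [633.4 -33.3 170.2] [ 0.703 -0.109  0.703] angle 0.7918496998801442 yaw -0.15390581418904564 [591. -97. 131.] [680.  30. 205.]
scene 5135 4386 [637.9 -34.  165.6] [ 0.703 -0.11   0.703] angle 0.7911556762287881 yaw -0.15500346350808156 [595. -96. 131.] [681.  30. 202.]
```

View pics/crop.png

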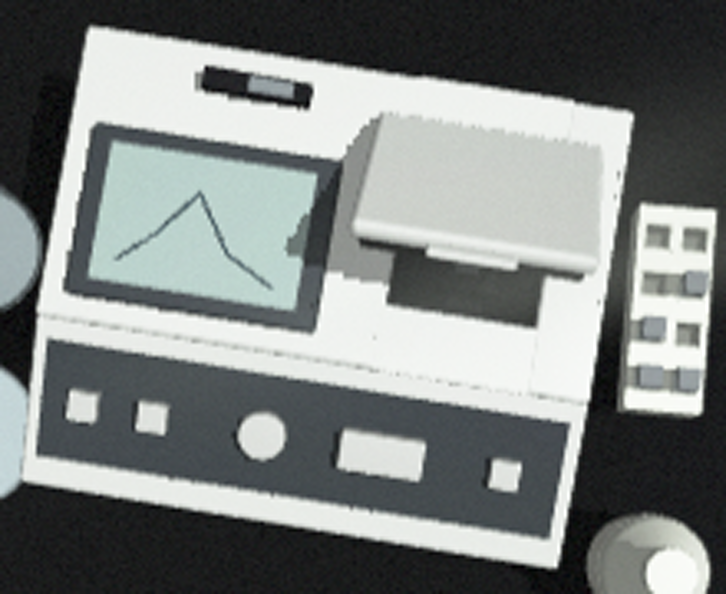

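```bash
cat >> h.py <<'E'
yaw=-0.154
ex=np.array([np.cos(yaw),np.sin(yaw),0]); ey=np.array([-np.sin(yaw),np.cos(yaw),0]); ez=np.array([0,0,1.])
C3=np.stack([ex,ey,ez],1)
def st():
    s=get_state(); M=rot(s["tool_rot"])
    print("t",round(float(s["clock"]),2),"pos",np.round(s["position"],1),"F",np.round(s["force"],1),"gap",round(float(s["finger_gap"]),2),"q",np.round(s["q"],2)); print(M.round(3))
    return s,M
E
python3 - <<'E'
from h import *
c=np.load("topc.npy"); cs=np.load("scenec.npy")
keys=np.array([[528.9,178,103.7],[523.2,140.4,103.9],[514.1,81.4,103.9],[504.2,17.2,104.1],[493.9,-48.8,103.9]])
k=keys@C3; print(k.round(1), (k[:,1]-k[2,1]).round(1))
y0=(k[:,1]-np.array([118,80,20,-45,-112])).mean(); print("case y0",y0)
n=np.array([.703,-.1095,.703])
for c in (c,cs):
    P=c[(abs((c-[635.6,-33.6,168])@n)<2.5)&(c[...,2]>122)]@C3
    P=P[abs(P[:,0]-635)<80]
    print("case frame lid y",np.percentile(P[:,1],[1,5,50,95,99]).round(1),"x",np.percentile(P[:,0],[1,99]).round(1),"z",np.percentile(P[:,2],[1,99]).round(1))
# plane x at hinge in case frame
th=.7915; pc=np.array([635.6,-33.6,168])@C3
# point on outer face: H + (-r cos th + 16 sin th, z=112+ r sin th+16 cos th)
r=(pc[2]-112-16*np.cos(th))/np.sin(th); Hx=pc[0]+r*np.cos(th)-16*np.sin(th); print("Hx",Hx,"r ctr",r)
print(k[2,0],"expected case x0 ~ hinge?" )
st()
E
```

```text
[[495.3 257.  103.7]
 [495.5 219.  103.9]
 [495.5 159.3 103.9]
 [495.6  94.3 104.1]
 [495.5  27.5 103.9]] [  97.7   59.7    0.   -65.  -131.8]
case y0 139.2371279217998
case frame lid y [  6.9  12.   67.3 123.  208.1] x [597.5 678.9] z [123.1 202.6]
case frame lid y [  6.4  11.2  64.3 117.6 122.4] x [601.7 676.5] z [123.4 198.8]
Hx 666.0620386102142 r ctr 62.91118590020902
495.5297311246831 expected case x0 ~ hinge?
t 1.5 pos [164.6 577.  222.6] F [ 0.3 -0.8 -0.8] gap 1.0 q [ 1.24  0.09  1.23  0.    1.82 -0.06]
[[-0.     0.274  0.962]
 [-0.     0.962 -0.274]
 [-1.    -0.    -0.   ]]
```

Call:
carry_out --moves "0 0 0 -0.123 0 0 -1; 0 -15 15 0 0 0 -1; 0 -25 25 0 0 0 -1; 0 -25 26 0 0 0 -1; 0 -25 26 0 0 0 -1; 0 -25 26 0 0 0 -1; 0 -25 26 0 0 0 -1; 0 -25 26 0 0 0 -1; 0 -25 26 0 0 0 -1; 0 -25 26 0 0 0 -1; 0 -25 26 0 0 0 -1; 0 -25 26 0 0 0 -1" --grip_force 20

```text
clock: 2.5
position: [395.1, 271.4, 222.9]
tool_rot: [0.122, 1.567, -0.121]
force: [0.9, 0.5, -0.2]
finger_gap: 0.129
```

```bash
python3 - <<'E'
from h import *
s,M=st(); print(np.array(s["position"])@C3); print(C3.T@M)
E
```

```text
t 2.5 pos [395.1 271.4 222.9] F [ 0.9  0.5 -0.2] gap 0.13 q [ 0.53 -0.23  1.54  0.    1.83 -0.89]
[[ 0.001  0.154  0.988]
 [ 0.     0.988 -0.154]
 [-1.     0.     0.001]]
[348.84130479 328.77212281 222.91536428]
[[ 5.94278163e-04  7.09486544e-04  9.99999572e-01]
 [ 4.85947715e-04  9.99999630e-01 -7.09775374e-04]
 [-9.99999705e-01  4.86369311e-04  5.93933169e-04]]
```

Call:
carry_out --moves "0 -24 25 0 0 0 -1; 0 -24 25 0 0 0 -1; 0 -24 25 0 0 0 -1; 0 -24 25 0 0 0 -1; 0 -24 25 0 0 0 -1; 0 -24 25 0 0 0 -1; 0 -24 25 0 0 0 -1; 0 -24 25 0 0 0 -1; 0 -24 25 0 0 0 -1; 0 -24 24 0 0 0 -1; 0 -24 19 0 0 0 -1; 0 0 0 0 0 0 -1"

```text
clock: 3.5
position: [620.0, -34.1, 220.9]
tool_rot: [0.124, 1.568, -0.127]
force: [0.3, 0.6, -0.3]
finger_gap: 0.004
```

```bash
python3 - <<'E'
from h import *
s,M=st(); print(np.array(s["position"])@C3)
for n in ["scene","wrist","top"]:
    p=get_image(n); save(p,n+"1")
E
```

```text
t 3.5 pos [620.  -34.1 220.9] F [ 0.3  0.6 -0.3] gap 0.0 q [-0.11  0.15  1.17 -0.    1.82 -1.52]
[[-0.001  0.159  0.987]
 [-0.002  0.987 -0.159]
 [-1.    -0.002 -0.001]]
[617.90700821  61.37534593 220.9431993 ]
```

View pics/scene1.png

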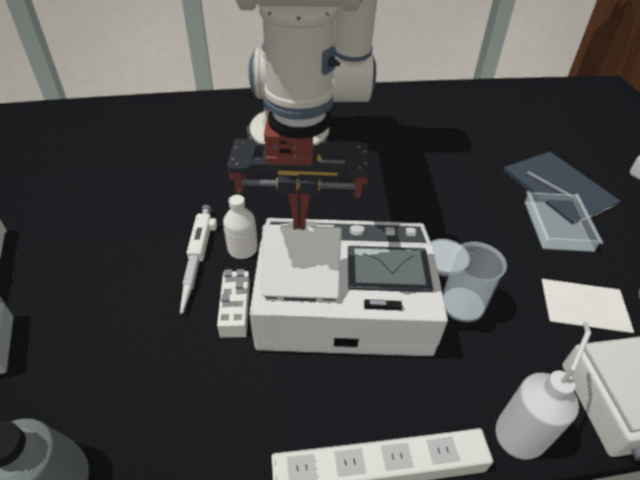

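View pics/wrist1.png

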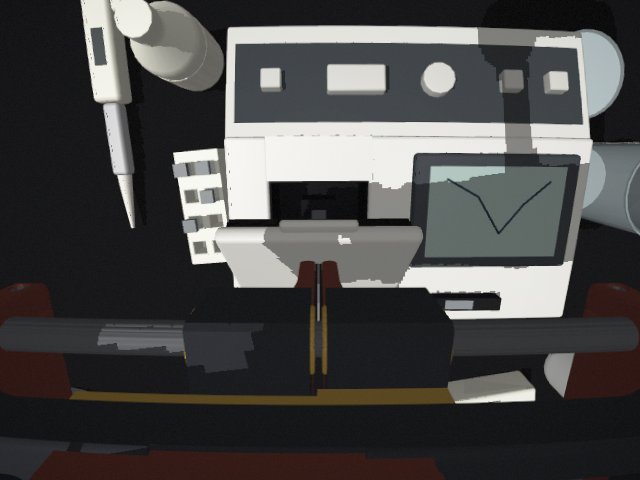

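The wrist view shows the shut fingertips at about (320,265), over the lid's outer face near its free edge (320,228) and midway across. Starting the descent.

Call:
carry_out --moves "9 0 0 0 0 0 -1; 9 0 0 0 0 0 -1; 8 0 0 0 0 0 -1; 4 0 0 0 0 0 -1; 4 0 -5 0 0 0 -1; 5 0 -5 0 0 0 -1; 5 0 -5 0 0 0 -1; 6 0 -5 0 0 0 -1; 6 0 -5 0 0 0 -1; 6 0 -4 0 0 0 -1; 0 0 0 0 0 0 -1"

```text
clock: 4.57
position: [588.5, -24.6, 159.0]
tool_rot: [0.122, 1.57, -0.122]
force: [0.2, -0.7, -0.1]
finger_gap: 0.005
```

```bash
python3 - <<'E'
from h import *
s,M=st(); print(np.array(s["position"])@C3)
for n in ["scene","wrist"]:
    p=get_image(n); save(p,n+"2")
E
```

```text
t 4.57 pos [588.5 -24.6 159. ] F [ 0.2 -0.7 -0.1] gap 0.0 q [-0.1   0.06  1.38 -0.    1.71 -1.52]
[[-0.002  0.154  0.988]
 [ 0.     0.988 -0.154]
 [-1.    -0.    -0.002]]
[585.28458019  65.9499241  159.03196976]
```

View pics/wrist2.png

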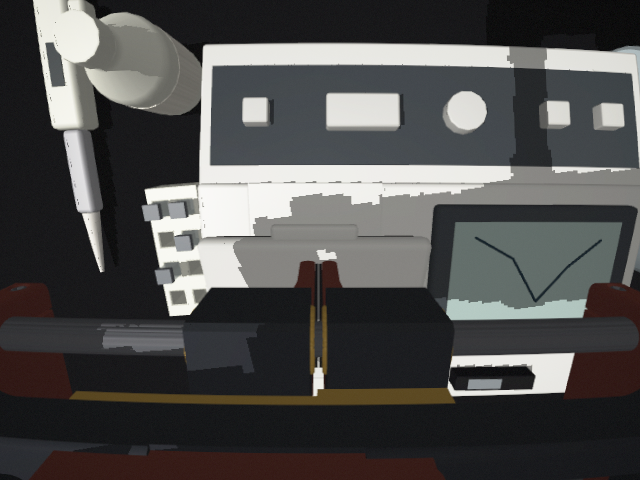

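The lid has come down with the fingertip (tip at (320,265), lid edge at (315,235)). Continuing gently to the stop.

Call:
carry_out --moves "5 0 -2 0 0 0 -1; 5 0 -2 0 0 0 -1; 5 0 -1 0 0 0 -1; 5 0 -1 0 0 0 -1; 4 0 -1 0 0 0 -1; 3 0 0 0 0 0 -1; 2 0 0 0 0 0 -1; 2 0 0 0 0 0 -1; 1 0 0 0 0 0 -1; 0 0 0 0 0 0 -1; 0 0 0 0 0 0 -1"

```text
clock: 5.58
position: [583.1, -23.7, 128.7]
tool_rot: [0.122, 1.567, -0.122]
force: [-0.6, 0.4, -0.4]
finger_gap: 0.003
```

```bash
python3 - <<'E'
from h import *
s,M=st(); print(np.array(s["position"])@C3)
E
```

```text
t 5.58 pos [583.1 -23.7 128.7] F [-0.6  0.4 -0.4] gap 0.0 q [-0.1   0.05  1.44  0.    1.65 -1.51]
[[ 0.     0.154  0.988]
 [-0.     0.988 -0.154]
 [-1.     0.     0.   ]]
[579.82098872  66.00474003 128.69165794]
```

Call:
carry_out --moves "1 0 0 0 0 0 -1; 1 0 0 0 0 0 -1; 1 0 0 0 0 0 -1; 0 0 0 0 0 0 -1"

```text
clock: 5.92
position: [583.2, -23.7, 126.5]
tool_rot: [0.122, 1.566, -0.122]
force: [-1.7, -0.1, 5.6]
finger_gap: 0.006
```

```bash
python3 - <<'E'
from h import *
s,M=st()
E
```

```text
t 5.92 pos [583.2 -23.7 126.5] F [-1.7 -0.1  5.6] gap 0.01 q [-0.1   0.05  1.45 -0.    1.65 -1.51]
[[ 0.001  0.154  0.988]
 [-0.     0.988 -0.154]
 [-1.     0.     0.001]]
```

Call:
carry_out --moves "1 0 0 0 0 0 -1; 0 0 0 0 0 0 -1; 0 0 0 0 0 0 -1; 0 0 0 0 0 0 -1; -3 0 0 0 0 0 -1; -10 0 0 0 0 0 -1; -25 0 0 0 0 0 -1; -20 0 0 0 0 0 -1; 0 0 0 0 0 0 -1"

```text
clock: 6.67
position: [584.5, -23.8, 187.9]
tool_rot: [0.121, 1.56, -0.122]
force: [-0.4, 0.5, 1.6]
finger_gap: 0.002
```

```bash
python3 - <<'E'
from h import *
s,M=st(); print(np.array(s["position"])@C3)
for n in ["scene","top","wrist"]:
    p=get_image(n); save(p,n+"3"); c=cloud(p)@C3
    m=(c[...,0]>568)&(c[...,0]<650)&(c[...,1]>12)&(c[...,1]<118)&(c[...,2]>110)&(c[...,2]<136)
    P=c[m]
    if len(P)>50:
        A=np.c_[P[:,:2]-[610,65],np.ones(len(P))]; r=np.linalg.lstsq(A,P[:,2],rcond=None)[0]; print(n,len(P),"slopes",r.round(4))
E
```

```text
t 6.67 pos [584.5 -23.8 187.9] F [-0.4  0.5  1.6] gap 0.0 q [-0.1   0.04  1.35 -0.    1.75 -1.51]
[[ 0.007  0.154  0.988]
 [-0.001  0.988 -0.154]
 [-1.     0.     0.007]]
[581.26415067  66.10569329 187.93659188]
scene 2474 slopes [1.800000e-03 6.000000e-04 1.266315e+02]
top 67 slopes [ 1.70000e-02 -4.70000e-03  1.30093e+02]
wrist 7721 slopes [ 5.000000e-04 -1.100000e-03  1.289189e+02]
```

View pics/wrist3.png

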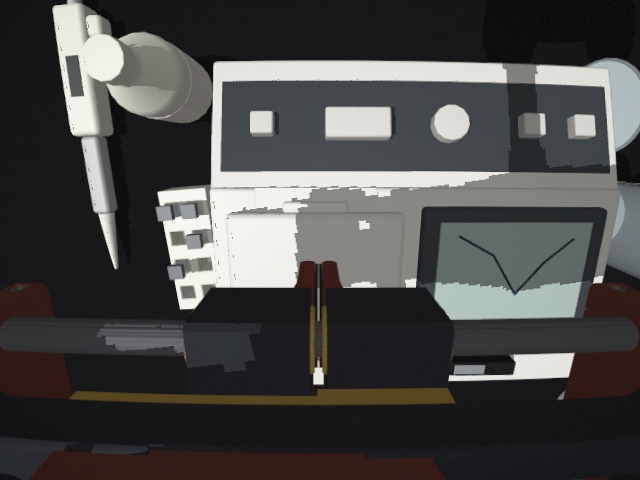

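View pics/scene3.png

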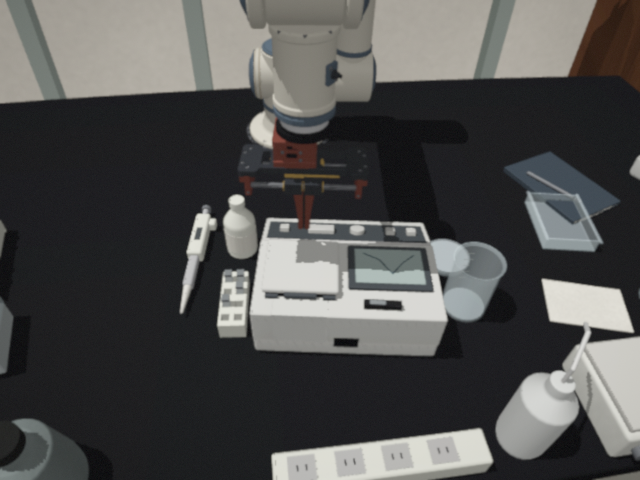

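The lid is shut: the wrist view shows it flat with its lip at (315,207), and the slope fit gives about 0.001 rad. Next, move above the zero key and tilt onto the panel normal.

Call:
carry_out --moves "0 15 -18 0 0 0 -1; 0 23 -27 0 0 0 -1; 0 23 -27 0 0 0 -1; 0 22 -26 0 0 0 -1; 0 10 -11 0 0 0 -1; 0 0 0 0 -0.095 0 -1; 0 0 0 0 -0.095 0 -1; 0 0 0 0 -0.096 0 -1; 15 0 0 0 0 0 -1; 20 0 0 0 0 0 -1; 20 0 0 0 0 0 -1; 0 0 0 0 0 0 -1"

```text
clock: 7.82
position: [502.9, 81.9, 123.8]
tool_rot: [0.098, 1.29, -0.135]
force: [-0.7, 0.1, -1.7]
finger_gap: 0.006
```

```bash
python3 - <<'E'
from h import *
s,M=st(); p=np.array(s["position"])@C3; T=C3.T@M; print(p,T.round(3))
key=np.array([495.5,159.3,104]); print("to key in tool axes",(T.T@(key-p)).round(1))
p=get_image("wrist"); save(p,"wrist4"); c=cloud(p)
for q in ["zero_top","read_top"]:
    for b in outline_of(p,q)[:2]: print(q,b["conf"],b["point"],(np.nanmedian(c[b["region"]],0)@C3).round(1),b["region"].sum())
E
```

```text
t 7.82 pos [502.9  81.9 123.8] F [-0.7  0.1 -1.7] gap 0.01 q [ 0.15 -0.41  1.87 -0.09  1.41 -1.26]
[[ 0.271  0.154  0.95 ]
 [-0.045  0.988 -0.148]
 [-0.962 -0.003  0.274]]
[484.40692557 158.09536478 123.78821142] [[ 0.274  0.001  0.962]
 [-0.003  1.    -0.   ]
 [-0.962 -0.003  0.274]]
to key in tool axes [22.1  1.3  5.2]
zero_top 0.72 [320.2, 253.4] [486.6 159.1 100.1] 396
zero_top 0.46 [55.5, 289.3] [563.9 -73.6  40.5] 337
read_top 0.71 [209.8, 270.3] [494.3  94.4 103. ] 2759
```

View pics/wrist4.png

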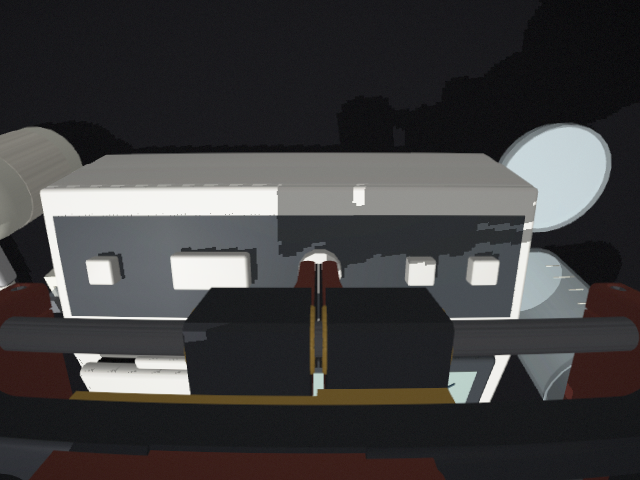

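The wrist view shows the fingertip at (318,270) over the zero key at (320,255). Approaching with a 5 mm correction up the slope.

Call:
carry_out --moves "5 1 3 0 0 0 -1; 7 0 2 0 0 0 -1; 5 0 0 0 0 0 -1; 0 0 0 0 0 0 -1; 0 0 0 0 0 0 -1"

```text
clock: 8.38
position: [514.4, 82.1, 114.4]
tool_rot: [0.099, 1.283, -0.133]
force: [0.1, 1.2, 0.1]
finger_gap: 0.007
```

```bash
cat > k.py <<'E'
from h import *
import sys
s,M=st(); p=np.array(s["position"])@C3; T=C3.T@M
key=np.array([495.5,float(sys.argv[1]),104]); print("to key in tool axes",(T.T@(key-p)).round(1),"F tool",(M.T@s["force"]).round(1))
E
python3 k.py 159.3
```

```text
t 8.38 pos [514.4  82.1 114.4] F [0.1 1.2 0.1] gap 0.01 q [ 0.15 -0.38  1.87 -0.09  1.38 -1.26]
[[ 0.278  0.154  0.948]
 [-0.044  0.988 -0.148]
 [-0.96  -0.     0.281]]
to key in tool axes [ 9.9 -0.7 -3.1] F tool [-0.1  1.2 -0.1]
```

Call:
carry_out --moves "4 -1 -3 0 0 0 -1; 4 0 0 0 0 0 -1; 2 0 0 0 0 0 -1; 1 0 0 0 0 0 -1; 0 0 0 0 0 0 -1; 0 0 0 0 0 0 -1"

```text
clock: 8.88
position: [514.6, 81.1, 103.7]
tool_rot: [0.099, 1.282, -0.133]
force: [-0.2, -0.3, -0.8]
finger_gap: 0.005
```

```bash
python3 k.py 159.3
```

```text
t 8.88 pos [514.6  81.1 103.7] F [-0.2 -0.3 -0.8] gap 0.0 q [ 0.15 -0.37  1.89 -0.09  1.35 -1.26]
[[ 0.279  0.154  0.948]
 [-0.043  0.988 -0.148]
 [-0.959  0.     0.282]]
to key in tool axes [-0.5  0.2 -0.5] F tool [ 0.7 -0.3 -0.4]
```

Call:
carry_out --moves "1 0 0 0 0 0 -1; 1 0 0 0 0 0 -1; 1 0 0 0 0 0 -1; 0 0 0 0 0 0 -1; 0 0 0 0 0 0 -1"

```text
clock: 9.3
position: [515.6, 81.0, 101.1]
tool_rot: [0.1, 1.281, -0.133]
force: [-1.4, 0.5, 2.9]
finger_gap: 0.006
```

```bash
python3 k.py 159.3
```

```text
t 9.3 pos [515.6  81.  101.1] F [-1.4  0.5  2.9] gap 0.01 q [ 0.15 -0.37  1.89 -0.09  1.35 -1.26]
[[ 0.279  0.154  0.948]
 [-0.043  0.988 -0.148]
 [-0.959  0.     0.283]]
to key in tool axes [-3.2  0.2 -0.7] F tool [-3.2  0.3 -0.6]
```

Call:
carry_out --moves "1.5 0 0 0 0 0 -1; 1 0 0 0 0 0 -1; 0 0 0 0 0 0 -1; 0 0 0 0 0 0 -1"

```text
clock: 9.63
position: [516.3, 80.9, 98.7]
tool_rot: [0.1, 1.281, -0.133]
force: [-3.3, 0.1, 4.5]
finger_gap: 0.008
```

```bash
python3 k.py 159.3
```

```text
t 9.63 pos [516.3  80.9  98.7] F [-3.3  0.1  4.5] gap 0.01 q [ 0.15 -0.37  1.89 -0.09  1.34 -1.26]
[[ 0.279  0.154  0.948]
 [-0.043  0.988 -0.148]
 [-0.959  0.     0.283]]
to key in tool axes [-5.7  0.1 -0.7] F tool [-5.2 -0.4 -1.9]
```

5.2 N along the key means about 4–5 mm of travel. I'll go a hair more, then release and move towards the read key.

Call:
carry_out --moves "0.5 0 0 0 0 0 -1; 0 0 0 0 0 0 -1; -4 0 0 0 0 0 -1; -8 0 0 0 0 0 -1; -15 0 0 0 0 0 -1; 0 -15 0 0 0 0 -1; 0 -20 0 0 0 0 -1; 0 -20 0 0 0 0 -1; 0 -10 0 0 0 0 -1; 0 0 0 0 0 0 -1; 0 0 0 0 0 0 -1"

```text
clock: 10.55
position: [498.6, 17.7, 123.6]
tool_rot: [0.101, 1.282, -0.134]
force: [0.0, 0.4, 0.2]
finger_gap: 0.004
```

```bash
python3 k.py 94.3; python3 - <<'E'
from h import *
p=get_image("wrist"); save(p,"wrist5")
E
```

```text
t 10.55 pos [498.6  17.7 123.6] F [0.  0.4 0.2] gap 0.0 q [-0.   -0.46  1.91 -0.04  1.4  -1.42]
[[ 0.278  0.156  0.948]
 [-0.043  0.988 -0.15 ]
 [-0.959  0.001  0.282]]
to key in tool axes [20.4  0.3 -0.3] F tool [-0.2  0.4  0. ]
```

View pics/wrist5.png

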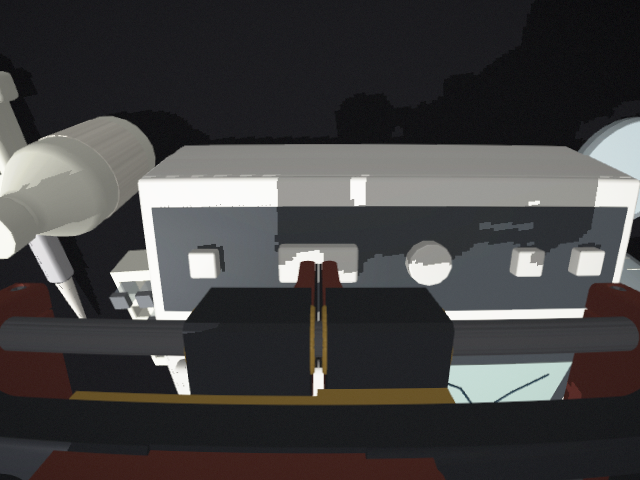

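The fingertip is centred over the bar key at (318,260). The zero key at (429,263) is up again.

Call:
carry_out --moves "6 0 0 0 0 0 -1; 7 0 0 0 0 0 -1; 5 0 0 0 0 0 -1; 2 0 0 0 0 0 -1; 1 0 0 0 0 0 -1; 1 0 0 0 0 0 -1; 1 0 0 0 0 0 -1; 0 0 0 0 0 0 -1; 0 0 0 0 0 0 -1"

```text
clock: 11.35
position: [505.2, 16.9, 102.0]
tool_rot: [0.1, 1.282, -0.133]
force: [-1.5, 1.5, 1.4]
finger_gap: 0.005
```

```bash
python3 k.py 94.3
```

```text
t 11.35 pos [505.2  16.9 102. ] F [-1.5  1.5  1.4] gap 0.0 q [-0.   -0.43  1.93 -0.04  1.36 -1.42]
[[ 0.279  0.154  0.948]
 [-0.043  0.988 -0.148]
 [-0.959  0.     0.282]]
to key in tool axes [-2.3  0.1 -0.5] F tool [-1.9  1.2 -1.2]
```

Call:
carry_out --moves "1.5 0 0 0 0 0 -1; 1.5 0 0 0 0 0 -1; 0.5 0 0 0 0 0 -1; 0 0 0 0 0 0 -1; 0 0 0 0 0 0 -1"

```text
clock: 11.77
position: [506.3, 16.7, 98.8]
tool_rot: [0.1, 1.281, -0.133]
force: [-3.3, 2.2, 4.7]
finger_gap: 0.01
```

```bash
python3 k.py 94.3
```

```text
t 11.77 pos [506.3  16.7  98.8] F [-3.3  2.2  4.7] gap 0.01 q [-0.01 -0.43  1.94 -0.04  1.35 -1.42]
[[ 0.279  0.154  0.948]
 [-0.043  0.988 -0.148]
 [-0.959  0.     0.283]]
to key in tool axes [-5.7  0.1 -0.7] F tool [-5.5  1.7 -2.2]
```

5.5 N along the key puts it well past half-way. Add 0.5 mm, then withdraw clear.

Call:
carry_out --moves "0.5 0 0 0 0 0 -1; 0 0 0 0 0 0 -1; -4 0 0 0 0 0 -1; -10 0 0 0 0 0 -1; -25 0 0 0 0 0 -1; -35 0 0 0 0 0 -1; -35 0 0 0 0 0 -1; -20 0 0 0 0 0 -1; 0 0 0 0 0 0 -1; 0 0 0 0 0 0 -1; 0 0 0 0 0 0 -1"

```text
clock: 12.68
position: [470.0, 22.1, 220.1]
tool_rot: [0.099, 1.284, -0.133]
force: [0.3, -0.5, -0.8]
finger_gap: 0.009
```

```bash
python3 - <<'E'
from h import *
st()
for n in ["top","scene","wrist"]:
    p=get_image(n); save(p,n+"6"); c=cloud(p)@C3
    m=(c[...,0]>568)&(c[...,0]<650)&(c[...,1]>12)&(c[...,1]<118)&(c[...,2]>110)&(c[...,2]<136)
    P=c[m]
    if len(P)>100:
        A=np.c_[P[:,:2]-[610,65],np.ones(len(P))]; print(n,len(P),"lid slopes",np.linalg.lstsq(A,P[:,2],rcond=None)[0].round(4))
    n_=np.array([-.282,0,.959])
    for k,y in dict(up=257,down=219,zero=159.3,read=94.3,print=27.5).items():
        m=(np.hypot(c[...,0]-495.5,c[...,1]-y)<6)&(c[...,2]<115)
        if m.sum()>5: print(n,k,((np.nanmedian(c[m],0)-[495.5,y,104])@n_).round(1),end="; ")
    print()
a=cv2.imread("pics/scene0.png").astype(int); b=cv2.imread("pics/scene6.png").astype(int)
c0=np.load("scenec.npy"); p=get_image("scene"); c=cloud(p)
for q in ["filter_std","bottle","beaker","cuvette_rack","petri_dish","pipette"]:
    o=outline_of(p,q)
    if o: m=o[0]["region"]; print(q,round(o[0]["conf"],2),np.round(np.nanmedian(c[m],0)),np.round(np.nanmedian(c[m]-c0[m],0),1))
E
```

```text
t 12.68 pos [470.   22.1 220.1] F [ 0.3 -0.5 -0.8] gap 0.01 q [ 0.01 -0.53  1.79 -0.05  1.6  -1.41]
[[ 0.277  0.154  0.948]
 [-0.044  0.988 -0.148]
 [-0.96  -0.001  0.28 ]]
top 2882 lid slopes [1.200000e-03 1.000000e-04 1.295152e+02]
top up 0.3; top down 0.3; top zero 0.9; top read 0.8; top print 0.8; 
scene 2476 lid slopes [ 1.500000e-03 -1.000000e-04  1.266247e+02]
scene up -3.2; scene down -2.3; scene zero -3.5; scene read -3.0; scene print -3.3; 
wrist up -0.6; wrist down -0.6; wrist zero -0.4; wrist read -0.7; wrist print -0.5; 
filter_std 0.75 [705.  81. 120.] [ 0.1 -0.   0.1]
bottle 0.9 [ 465. -132.   73.] [0. 0. 0.]
beaker 0.98 [644. 262.  78.] [ 0. -0.  0.]
cuvette_rack 0.85 [ 614. -149.   32.] [0. 0. 0.]
petri_dish 0.78 [519. 261.  14.] [ 0. -0.  0.]
pipette 0.92 [ 453. -223.   22.] [-0. -0. -0.]
```

View pics/scene6.png

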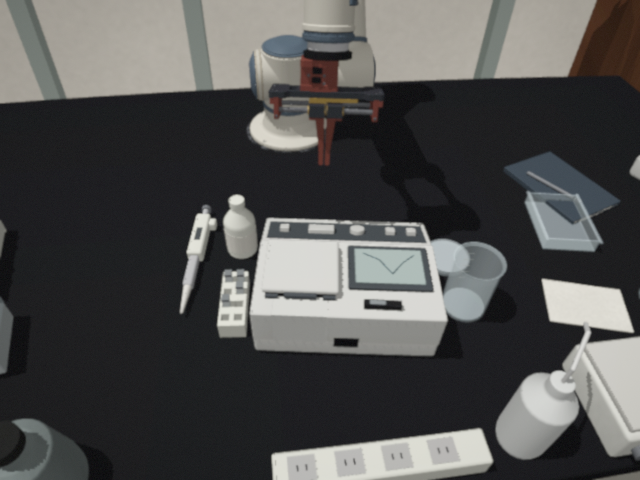

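The picture shows the lid shut (300,270), the keys all level and the arm clear. The loose things have not moved.

```bash
python3 -c "
from workcell import *
print(finish_job())"
```

```text
the job is handed in; nothing more can be done
None
```

The job is done and handed in; no verdict is reported. With the shut fingertips on its outer face, I eased the lid down from about 0.79 rad until it was shut. I then tapped the zero key, let it up, tapped the read key and withdrew clear.

- **Lid:** the last force reading at the stop was 5.6 N, and I pressed 1 mm further before lifting off. Afterwards the slope fits gave 0.001 to 0.002 rad. A 0.017 slope in one mid-run top view came from only 67 pixels and did not recur.
- **Key presses:** each was about 4.5 to 5 mm deep, judged from 5.2 N (zero) and 5.5 N (read) and the tip position. I added a further 0.5 mm to each after those readings.
- **Keys at the end:** all five stood at the same height to within about 1 mm in every camera. The scene camera read all five about 3 mm lower than the top camera, but did so uniformly.
- **Loose things:** all six showed no shift beyond 0.1 mm.

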